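Weigh the mug from the damp box

TASK

The little unfired mug has been drying slowly in the damp box and is to be weighed. Tip the box lid up by its handle edge until its back edge comes out from under the two keepers, lift it off and lay it flat on the desk, handle up; then take the mug out and stand it upright in the middle of the scale's round pan. Keep the mug upright, set both things down without dropping them, and leave everything else where it is.

Things in the scene. Friction and masses are not known exactly. Their poses are not given: they have to be found in the camera images.
- damp_box: Grey plastic tub, fixed, 168 (x) x 158 (y) mm over its rim, 85 mm high, walls 4 mm. Origin: centre of its underside; x to its back, z up. On the back rim two keepers (hooks 28 mm wide, at y = -45 and +45 mm, tops 103 mm above the desk): their lips reach forward over the last 10 mm of the lid's back edge, 8 mm above the lid's top.
- damp_box_floor (a point): Centre of the tub's inner floor (white plaster), 18 mm above the desk; inside 152 (x) x 142 (y) mm, 67 mm deep.
- lid: Loose teal plastic lid on the tub's rim, 174 (x) x 164 (y) x 5 mm, 0.22 kg. Origin: plate's underside, over the tub's middle (85 mm above the desk when seated); x to its back, z up. Ribs hang 22 mm below it inside the walls, 2 to 3 mm play: a front rib (x = -72 mm) and side ribs (y = -66, +66 mm, x = -72 to +48 mm). Laid on the desk it stands on these ribs, origin 22 mm up.
- lid_handle (a point): Middle of the black round bar of the lid's handle: 12 mm thick, 60 mm clear length along the lid's y, on two legs near the front edge; 55 mm in front of the lid's origin, 37 mm above its underside, 32 mm above the lid's top.
- lid_back (a point): Middle of the lid's back edge, underside, 84 mm behind the lid's origin: the pivot on the rim. Ribs and keepers stop the lid sliding forward or rising level: with this edge as pivot the handle edge must come up 6 to 20 degrees, then the lid can be drawn 20 mm forward out of the keepers and lifted.
- mug: Small brown unfired mug, 52 mm across and 42 mm high, wall about 4 mm, one ear-shaped handle, 0.12 kg; it stands upright on the plaster inside the tub. Origin: underside, at the middle of mug and handle together; z up; the axis of the round body is at y = +10 mm, the handle (8 mm thick) points to the mug's -y and ends 36 mm from the origin.
- mug_centre (a point): Centre of the underside of the mug's round body.
- scale: White flat digital scale, fixed, 225 (x) x 165 (y) mm, body 22 mm high. Origin: centre of its underside, x to its back.
- scale_pan (a point): Centre of the top of the scale's round pan, 141 mm across, 36 mm above the desk, 28 mm behind the scale's origin.
- spray_bottle: Teal spray bottle with a yellow head, 249 mm tall, standing at the back; a bystander.
- loop_tool: Clay loop tool with a red handle, 157 mm long, lying at the far right of the desk; a bystander. The desk between it and the tub or scale, at the right of the work, is clear for the lid.

How it is judged:
By the outcome, as a careful person would: the job done as asked, in the order asked, and still so for the second after the job is handed in, with the robot touching nothing.
It also fails if it takes over 64 s, if anything falls off the work surface, if the arm or the gripper's body presses on something with over 40 N, if the wrist force passes 120 N, or if a joint passes its speed limit or range.

ROBOT

A 6-joint arm with a two-finger parallel gripper is mounted at the origin on a cart in front of the work surface, level with it; the furniture and walls round the work are solid. World frame = base frame: x ahead of the robot, y to its left, z up, the work surface at z = 0. Lengths are in m, angles in rad, forces in N, time in s.
With the tool pointing down it reaches from about 0.325 to 1 m from the base axis. Payload 5.1 kg.
Tool frame: the origin (TCP) lies midway between the tips of the shut fingers; the grasp point (between the pads) lies 19 mm behind it (robot.grip_point_offset is the z of the grasp point in the tool frame, in m); z points along the fingers, y is the line along which they close (so a half turn about z gives the same grasp; the last joint's range is limited). The gripper opens to 85 mm and grips with 20 to 120 N. Pads are 22 mm wide; open, the fingers measure 114 mm over their backs; the gripper's body (76 mm by 85 mm) begins 54 mm behind the grasp point. The pads swing forward as they close: fully open they stand 13 mm farther back than shut.
Start: joints at [-1.225, 0.124, 1.65, -0, 1.367, -0.083], TCP at [0.27, -0.591, 0.231] pointing down, gripper open.
Joint ranges: [-2.61, 2.61], [-1.02, 2.33], [0.03, 2.71], [-1.35, 4.49], [0.32, 2.68], [-2.91, 2.91]. Speed limits (rad/s): [2.57, 2.57, 3.14, 3.14, 3.14, 3.14].

INTERFACE

Orientations are given as a unit quaternion [w, x, y, z].
In Python, from station import get_state, cams, robot gives the robot as it stands.
- The arm moves only by the tool arm_command, never from a script. Its argument "rows" is a list of rows, each a list of 7 numbers: the turn, a rotation vector about the tool's x, y, z in rad, then the shift along the tool's x, y, z in mm, then the finger opening in mm, from 0 to 85.4. A call has 1 to 12 rows; each row shifts and turns the commanded pose from where the row before left it, along the tool's axes as they then stand; what a row does not reach is not made up. A row lasts 1/12 s, in which the tool goes at most 41.7 mm and 7.16 degrees, less where a joint would pass 70% of its speed; a pose out of reach is approached as far as the arm can. A call with a gripper value outside its range is refused whole. The fingers move at their own pace and stop on an object; the grip force is fixed at half the most. Time passes only in rows, so rows that do not move let the fingers close. It gives the time, the measured TCP pose, the force, the opening and the grip force at its end, in the units of the state.
- get_state(): the state, without advancing time (a new reading comes with each control period).
- cams.camera(name): name is "side" or "top"; returns the picture (480x640x3 uint8, red, green, blue); there is no depth.
- cams.calibration(name): a dict with "K" (3x3 intrinsics, pixels), "pose" (4x4, takes a point from camera to world coordinates). Camera axes: x right, y up, looking along -z (the intrinsics and any distortion apply to the point x, -y, -z); pixel columns grow to the right and rows downward; lengths in m; the calibration is good to about 2 mm. A picture is of the moment at which its call begins. calibration takes no time and is no camera call.
- robot.hand_in(): hands the job in; it is judged then, once.
Trained networks look in the newest picture that a camera, given by its name, has taken for a name from the list of things; names that differ only in an ending like _2 or _b are one class to them, and where a whole thing is asked for, a point or a joint stands for the part that bears it (a point fixed in the world has none). Each returns a list of dicts, best first, with "p" (0 to 1); they miss things now and then, are a little off and sometimes report something else, mostly with a low value. They report only what shows in the picture. A call takes as long as a camera call.
- cams.boxes_of(query, camera): "extent" ([left, top, right, bottom] in pixels, round what is visible of it).
The state is a dict: "time_s": time; "joints": joint angles; "dq": joint speeds; "joint_torque": joint torques, N m; "ee_pos": TCP position; "orientation": TCP orientation; "contact_force": force on the tool from outside, world axes, zero at the start; "wrist_torque": the same for the moment, N m; "finger_gap": finger opening in m; "gripper_force": force on a finger pad.
Only numpy, scipy, OpenCV 4.12 (cv2) and the standard library are available. Lean on these libraries where they do the work, as an engineer would, in place of code of your own. Each camera call takes 0.05 s, during which the arm holds its last target. There are 200 camera calls.

## Working session

There is one attempt and no reset: what is moved stays moved. The work goes in short steps, Python scripts to look and compute and a tool call to move; the robot and the scene stay as the last step left them, time stands still between calls to the robot, and variables do not carry over. Pictures are saved under pics/ and viewed, at most 10 in all, crops included, and the job is handed in when it is done.

Besides the shell and the picture viewer there is one more tool, called after ">>>" as a command line: name --pt "numbers of a row" for each row, then --argument value for the rest. arm_command: Moves the arm, as the interface text tells. Its arguments: {"type":"object","properties":{"rows":{"type":"array"}},"required":["rows"]}

```bash
mkdir -p pics; ls; python3 - <<'E'
from station import get_state, cams, robot
import cv2, numpy as np
s=get_state(); print({k:np.round(v,3).tolist() for k,v in s.items()})
for n in("side","top"):
    im=cams.camera(n); cv2.imwrite(f"pics/{n}0.png",im[:,:,::-1])
    c=cams.calibration(n); print(n,np.round(c["K"],1).tolist(),np.round(c["pose"],3).tolist(),[k for k in c])
    for q in("damp_box","lid","lid_handle","scale","scale_pan","spray_bottle","loop_tool"):
        print(q,[(np.round(b["extent"]).tolist(),round(b["p"],2)) for b in cams.boxes_of(q,n)[:2]])
print(robot.grip_point_offset)
E
```

```text
pics
{'time_s': 0.0, 'joints': [-1.225, 0.125, 1.652, 0.0, 1.368, -0.083], 'dq': [-0.002, -0.001, -0.0, 0.0, -0.0, 0.0], 'joint_torque': [0.001, -42.361, -36.546, 0.0, 0.007, 0.0], 'ee_pos': [0.27, -0.591, 0.23], 'orientation': [-0.001, 0.977, 0.213, -0.0], 'contact_force': [-0.176, -0.133, -0.282], 'wrist_torque': [-0.033, 0.005, -0.024], 'gripper_force': 0.0, 'finger_gap': 0.085}
side [[526.7, 0.0, 323.6], [0.0, 526.7, 244.0], [0.0, 0.0, 1.0]] [[-0.985, 0.117, -0.13, 0.453], [-0.174, -0.583, 0.793, 0.539], [0.017, 0.804, 0.595, 0.722], [0.0, 0.0, 0.0, 1.0]] ['K', 'pose']
damp_box [([312.0, 244.0, 402.0, 334.0], 0.63)]
lid [([316.0, 243.0, 409.0, 297.0], 0.63)]
lid_handle [([317.0, 245.0, 409.0, 299.0], 0.94)]
scale [([229.0, 334.0, 380.0, 437.0], 0.88)]
scale_pan [([234.0, 333.0, 380.0, 435.0], 0.89)]
spray_bottle [([275.0, 144.0, 304.0, 254.0], 0.75)]
loop_tool [([380.0, 193.0, 388.0, 230.0], 0.64), ([316.0, 244.0, 409.0, 298.0], 0.2)]
top [[469.7, 0.0, 317.6], [0.0, 469.7, 236.9], [0.0, 0.0, 1.0]] [[0.025, 0.987, -0.157, 0.443], [-1.0, 0.023, -0.015, -0.318], [-0.012, 0.158, 0.987, 0.938], [0.0, 0.0, 0.0, 1.0]] ['K', 'pose']
damp_box [([248.0, 217.0, 314.0, 234.0], 0.83), ([129.0, 193.0, 224.0, 305.0], 0.48)]
lid [([237.0, 224.0, 332.0, 326.0], 0.56)]
lid_handle [([236.0, 228.0, 334.0, 326.0], 0.82)]
scale [([134.0, 188.0, 225.0, 306.0], 0.6)]
scale_pan [([130.0, 192.0, 223.0, 303.0], 0.71)]
spray_bottle [([352.0, 146.0, 408.0, 209.0], 0.6)]
loop_tool [([426.0, 286.0, 497.0, 295.0], 0.83)]
-0.0187
```

```bash
python3 - <<'E'
import cv2
a=cv2.imread("pics/top0.png")[130:380,110:510]; cv2.imwrite("pics/topc.png",cv2.resize(a,None,fx=2,fy=2,interpolation=cv2.INTER_CUBIC))
b=cv2.imread("pics/side0.png")[140:440,200:600]; cv2.imwrite("pics/sidec.png",cv2.resize(b,None,fx=2,fy=2,interpolation=cv2.INTER_CUBIC))
E
```

```text
(no output)
```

View pics/topc.png

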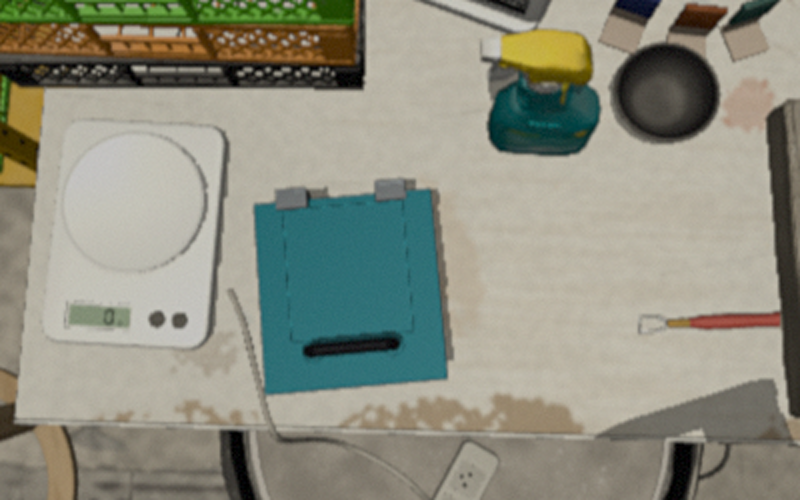

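View pics/sidec.png

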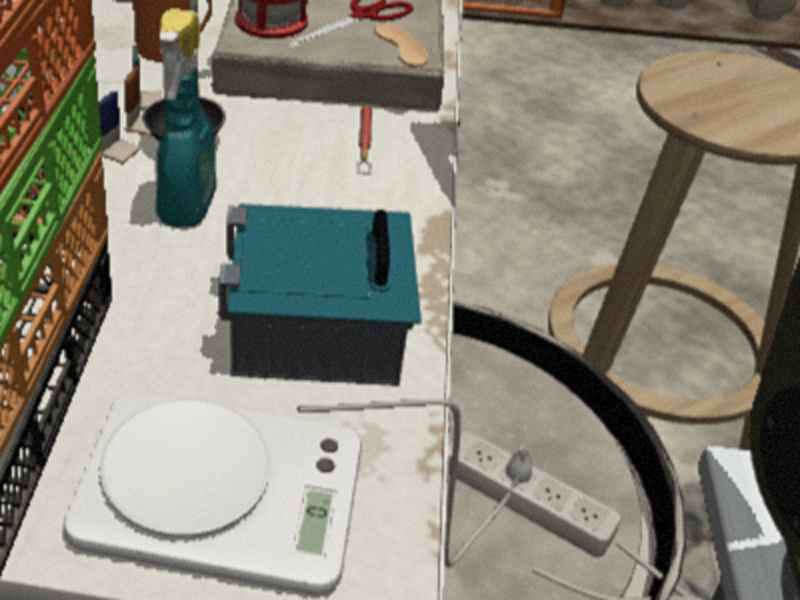

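The top crop shows the lid with corners at about (255,205), (432,190), (447,378) and (268,392), and the handle bar from (306,351) to (399,343). The pan is centred near (134,201), and the desk to the right of the lid is clear. The side crop agrees, with the handle at (380,248) and the pan at (185,467).

```bash
cat > h.py <<'E'
from station import get_state, cams, robot
import numpy as np, cv2
from scipy.spatial.transform import Rotation as R
def ray(n,px,z):
    c=cams.calibration(n);K=c["K"];T=np.array(c["pose"])
    px=np.atleast_2d(px).astype(float)
    d=np.c_[(px[:,0]-K[0][2])/K[0][0],-(px[:,1]-K[1][2])/K[1][1],-np.ones(len(px))]@T[:3,:3].T
    return T[:3,3]+d*((z-T[2,3])/d[:,2])[:,None]
def proj(n,P):
    c=cams.calibration(n);K=np.array(c["K"]);T=np.array(c["pose"])
    q=(np.atleast_2d(P)-T[:3,3])@T[:3,:3]; q=np.c_[q[:,0],-q[:,1],-q[:,2]]@K.T
    return q[:,:2]/q[:,2:]
def st():
    s=get_state();o=s["orientation"]
    return s,np.array(s["ee_pos"]),R.from_quat([o[1],o[2],o[3],o[0]])
E
python3 - <<'E'
from h import *
t=lambda p:np.array(p)/2+[110,130]; sd=lambda p:np.array(p)/2+[200,140]
print("lid top corners\n",ray("top",t([(255,205),(432,190),(447,378),(268,392)]),.09).round(3))
print("lid side corners\n",ray("side",sd([(238,207),(410,212),(420,322),(229,308)]),.09).round(3))
im=cv2.imread("pics/top0.png").astype(int); b,g,r=im[...,0],im[...,1],im[...,2]
m=((g-r>35)&(b-r>35)).astype(np.uint8); m[:215]=0
n,l,s,c=cv2.connectedComponentsWithStats(m); i=1+s[1:,4].argmax(); cn=cv2.findContours((l==i).astype(np.uint8),0,2)[0]
cn=max(cn,key=cv2.contourArea)
W=ray("top",cn.reshape(-1,2),.09)[:,:2].astype(np.float32); print("rect",cv2.minAreaRect(W*1000),W.min(0),W.max(0))
d=((im.max(2)<60)).astype(np.uint8); d[:295]=0;d[312:]=0;d[:,:255]=0;d[:,320:]=0
p=np.argwhere(d)[:,::-1]; w=ray("top",p,.124)[:,:2]; print("handle",w.mean(0),np.linalg.svd(w-w.mean(0))[2][0],cv2.minAreaRect((w*1000).astype(np.float32)))
print("handle side",ray("side",sd([(380,215),(381,280)]),.124).round(3))
print("pan top",ray("top",t([(134,201),(62,201),(206,201),(134,131),(134,270)]),.036).round(3))
print("pan side",ray("side",sd([(185,467)]),.036).round(3))
print("desk edge",ray("top",t([(16,420),(600,437)]),0).round(3))
E
```

```text
lid top corners
 [[ 0.582 -0.157  0.09 ]
 [ 0.6   -0.319  0.09 ]
 [ 0.431 -0.337  0.09 ]
 [ 0.414 -0.178  0.09 ]]
lid side corners
 [[ 0.601 -0.304  0.09 ]
 [ 0.43  -0.33   0.09 ]
 [ 0.412 -0.167  0.09 ]
 [ 0.581 -0.153  0.09 ]]
rect ((507.58538818359375, -246.08099365234375), (171.508544921875, 161.5552520751953), 6.426642894744873) [ 0.41422462 -0.33390763] [ 0.6000917 -0.1565816]
handle [ 0.45677261 -0.25271492] [ 0.11935825 -0.99285125] ((457.2976989746094, -252.7886505126953), (13.075563430786133, 81.58766174316406), 6.916226387023926)
handle side [[ 0.459 -0.273  0.124]
 [ 0.451 -0.177  0.124]]
pan top [[ 0.593 -0.028  0.036]
 [ 0.591  0.042  0.036]
 [ 0.594 -0.099  0.036]
 [ 0.663 -0.023  0.036]
 [ 0.525 -0.033  0.036]]
pan side [[ 0.591 -0.014  0.036]]
desk edge [[ 0.378  0.083  0.   ]
 [ 0.377 -0.488 -0.   ]]
```

```bash
python3 - <<'E'
from h import *
from scipy.optimize import least_squares
t=lambda p:np.array(p)/2+[110,130]; sd=lambda p:np.array(p)/2+[200,140]
c=np.array([[84,82],[84,-82],[-90,-82],[-90,82.]])/1000
yaw=np.radians(6.6);Rz=np.array([[np.cos(yaw),-np.sin(yaw)],[np.sin(yaw),np.cos(yaw)]])
o=np.array([.5075,-.2461])-Rz@[-.003,0]
lid=np.c_[c@Rz.T+o,[.09]*4]
bar=np.c_[np.array([[-.055,.037],[-.055,-.037]])@Rz.T+o,[.122]*2]
a=np.linspace(0,2*np.pi,60);pan=np.c_[.593+.0705*np.cos(a),-.028+.0705*np.sin(a),.036+0*a]
out=[]
for n,x0,y0 in(("top",110,130),("side",200,160)):
    im=cv2.imread(f"pics/{n}0.png")[y0:y0+270,x0:x0+230]; im=cv2.resize(im,None,fx=1.7*1.0,fy=1.7,interpolation=2)
    for P,cl in((lid,1),(bar,0),(pan,1)):
        cv2.polylines(im,[((proj(n,P)+.5-[x0,y0])*1.7).round().astype(int)],bool(cl),(0,0,255),1)
    out.append(im)
cv2.imwrite("pics/ov.png",np.hstack(out)); print(o,bar.mean(0))
lt=ray("top",[(426,290),(497,290),(352,205),(408,209)],.005).round(3);print(lt)
E
```

```text
[ 0.51048012 -0.24575519] [ 0.45584462 -0.25207673  0.122     ]
[[ 0.49  -0.52   0.005]
 [ 0.494 -0.659  0.005]
 [ 0.659 -0.371  0.005]
 [ 0.653 -0.485  0.005]]
```

View pics/ov.png

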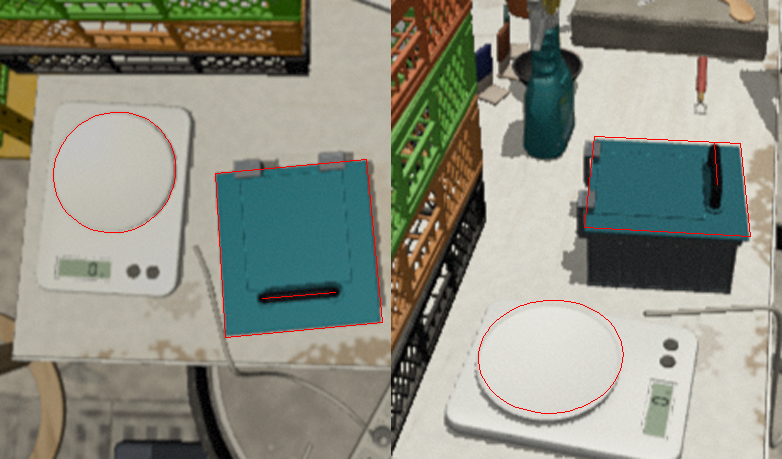

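The overlay matches the top view closely. The side view is about 3 px (about 6 mm) off in y, so I trust the top camera and will check it against the gripper.

```bash
cat >> h.py <<'E'
def Rdown(deg): # tool down, tool x at angle deg
    a=np.radians(deg); x=[np.cos(a),np.sin(a),0]; z=[0,0,-1]; return R.from_matrix(np.c_[x,np.cross(z,x),z])
def plan(wps,p=None,r=None,merge=True):
    """wps: (pos,Rot,n,grip); prints rounded rows, from the measured pose"""
    if p is None: _,p,r=st()
    for P,Q,n,g in wps:
        w=(r.inv()*Q).as_rotvec()/n; w=np.round(w,3); P=np.array(P); d0=(P-p)/n; last=None
        print("-> n",n,"mm/row %.1f deg/row %.1f"%(np.linalg.norm(d0)*1e3,np.degrees(np.linalg.norm(w))))
        for i in range(n):
            tgt=P-d0*(n-1-i)
            d=np.round(r.inv().apply(tgt-p)*1e3); p=p+r.apply(d)/1e3; r=r*R.from_rotvec(w)
            print([*[float(v) for v in w],*[int(v) for v in d],g])
    print("end",p.round(4),r.as_matrix()[:,0].round(3)); return p,r
E
python3 - <<'E'
from h import *
Q=Rdown(96.6); h=np.array([.4555,-.252,0])
plan([(h+[0,0,.172],Q,11,85),(h+[0,0,.103],Q,4,85)])
E
```

```text
-> n 11 mm/row 35.5 deg/row 6.5
[-0.0, -0.0, -0.114, 28, -21, 5, 85]
[-0.0, -0.0, -0.114, 30, -18, 6, 85]
[-0.0, -0.0, -0.114, 33, -14, 5, 85]
[-0.0, -0.0, -0.114, 33, -10, 6, 85]
[-0.0, -0.0, -0.114, 35, -7, 5, 85]
[-0.0, -0.0, -0.114, 35, -2, 5, 85]
[-0.0, -0.0, -0.114, 35, 1, 6, 85]
[-0.0, -0.0, -0.114, 35, 6, 5, 85]
[-0.0, -0.0, -0.114, 33, 9, 6, 85]
[-0.0, -0.0, -0.114, 33, 13, 5, 85]
[-0.0, -0.0, -0.114, 31, 17, 5, 85]
-> n 4 mm/row 17.3 deg/row 0.1
[0.0, -0.0, -0.001, 0, 0, 17, 85]
[0.0, -0.0, -0.001, 0, 0, 18, 85]
[0.0, -0.0, -0.001, 0, 0, 17, 85]
[0.0, -0.0, -0.001, 0, 0, 17, 85]
end [ 0.4556 -0.2519  0.1033] [-0.116  0.993  0.   ]
```

>>> arm_command --pt "0 0 -0.114 28 -21 5 85" --pt "0 0 -0.114 30 -18 6 85" --pt "0 0 -0.114 33 -14 5 85" --pt "0 0 -0.114 33 -10 6 85" --pt "0 0 -0.114 35 -7 5 85" --pt "0 0 -0.114 35 -2 5 85" --pt "0 0 -0.114 35 1 6 85" --pt "0 0 -0.114 35 6 5 85" --pt "0 0 -0.114 33 9 6 85" --pt "0 0 -0.114 33 13 5 85" --pt "0 0 -0.114 31 17 5 85" --pt "0 0 0 0 0 0 85"

```text
time_s: 1.8
ee_pos: [0.4569, -0.2471, 0.1712]
orientation: [-0.001, 0.663, 0.748, 0.001]
contact_force: [-0.2, -0.1, 0.0]
finger_gap: 0.0849
gripper_force: 0.0
```

```bash
python3 - <<'E'
from h import *
s,p,r=st(); print(p,r.as_matrix()[:,0].round(3),s["joints"])
ims=[]
tips=np.array([p+r.apply([sx*.011,sy*.0427,-.013]) for sy in(-1,1) for sx in(-1,1)])
for n,(x0,y0) in(("top",(210,180)),("side",(290,180))):
    im=cams.camera(n)[:,:,::-1][y0:y0+160,x0:x0+160]; im=cv2.resize(im,None,fx=2.5,fy=2.5,interpolation=2)
    for u in ((proj(n,tips)+.5-[x0,y0])*2.5): cv2.circle(im,tuple(int(round(v)) for v in u),3,(0,0,255),1)
    ims.append(im)
cv2.imwrite("pics/a1.png",np.hstack(ims))
E
```

```text
[ 0.45693978 -0.24708697  0.17121123] [-0.12   0.993  0.003] [-0.60018793 -0.12070917  1.99833315  0.00218808  1.26596271 -0.72156856]
```

View pics/a1.png

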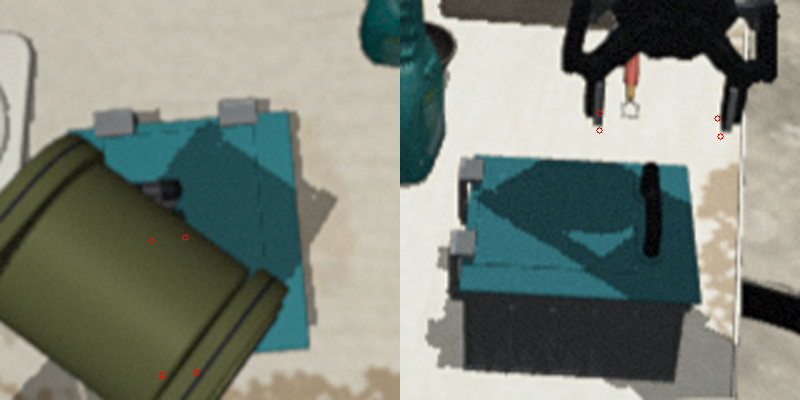

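The side view shows the open fingers straddling the bar: the finger tips are near (600,125) and (728,130), and the bar is near (650,210). The top view is covered by the arm. I'll correct 5 mm in y, go down, close, and let the fingers settle.

>>> arm_command --pt "0 0 0 -2 0 17 85" --pt "0 0 0 -2 -1 17 85" --pt "0 0 0 -1 0 17 85" --pt "0 0 0 0 0 17 85" --pt "0 0 0 0 0 0 85" --pt "0 0 0 0 0 0 0" --pt "0 0 0 0 0 0 0" --pt "0 0 0 0 0 0 0" --pt "0 0 0 0 0 0 0" --pt "0 0 0 0 0 0 0" --pt "0 0 0 0 0 0 0" --pt "0 0 0 0 0 0 0"

```text
time_s: 2.9
ee_pos: [0.4558, -0.2573, 0.1054]
orientation: [0.001, 0.666, 0.746, 0.0]
contact_force: [-0.5, 0.2, 3.1]
finger_gap: 0.01
gripper_force: 58.4
```

```bash
python3 - <<'E'
from h import *
s,p,r=st(); y=np.radians(6.6); ux=np.array([np.cos(y),np.sin(y),0]); uy=np.array([-np.sin(y),np.cos(y),0])
piv=np.array([.5105,-.2458,.085])+.084*ux
P,Q=p,r
for k in range(1,5):
    T=R.from_rotvec(uy*np.radians(3*k)); P,Q=plan([(piv+T.apply(p-piv),T*r,1,0)],P,Q)
P,Q=plan([(P-.026*ux+[0,0,.001],Q,3,0),(P-.026*ux+[0,0,.09],Q,4,0)],P,Q)
E
```

```text
-> n 1 mm/row 7.4 deg/row 3.0
[0.052, -0.0, -0.0, 0, 1, -7, 0]
end [ 0.4568 -0.2572  0.1124] [-0.112  0.994 -0.001]
-> n 1 mm/row 7.7 deg/row 3.0
[0.053, -0.0, -0.0, 0, 2, -8, 0]
end [ 0.4592 -0.2569  0.1203] [-0.112  0.994 -0.001]
-> n 1 mm/row 6.9 deg/row 3.0
[0.052, -0.0, -0.0, 0, 1, -7, 0]
end [ 0.4609 -0.2567  0.1271] [-0.112  0.994 -0.001]
-> n 1 mm/row 7.2 deg/row 3.0
[0.052, -0.001, -0.0, 0, 1, -7, 0]
end [ 0.4629 -0.2564  0.1339] [-0.112  0.994 -0.002]
-> n 3 mm/row 8.7 deg/row 0.0
[0.0, 0.0, 0.0, 0, -9, 1, 0]
[0.0, 0.0, 0.0, 0, -8, 2, 0]
[0.0, 0.0, 0.0, 0, -9, 1, 0]
-> n 4 mm/row 22.1 deg/row 0.0
[0.0, 0.0, 0.0, 0, -4, -22, 0]
[0.0, 0.0, 0.0, 0, -5, -21, 0]
[0.0, 0.0, 0.0, 0, -4, -22, 0]
[0.0, 0.0, 0.0, 0, -5, -22, 0]
end [ 0.4371 -0.2592  0.2242] [-0.112  0.994 -0.002]
```

>>> arm_command --pt "0.026 0 0 0 1 -4 0" --pt "0.026 0 0 0 0 -4 0" --pt "0.026 0 0 0 1 -4 0" --pt "0.026 0 0 0 1 -4 0" --pt "0.026 0 0 0 0 -3 0" --pt "0.026 0 0 0 1 -4 0" --pt "0.026 0 0 0 0 -3 0" --pt "0.026 0 0 0 1 -4 0" --pt "0 0 0 0 0 0 0"

```text
time_s: 3.65
ee_pos: [0.4635, -0.256, 0.1339]
orientation: [-0.069, 0.662, 0.742, -0.078]
contact_force: [-0.7, -0.4, -1.0]
finger_gap: 0.0099
gripper_force: 58.8
```

>>> arm_command --pt "0 0 0 0 -6 1 0" --pt "0 0 0 0 -6 1 0" --pt "0 0 0 0 -6 1 0" --pt "0 0 0 0 -6 1 0" --pt "0 0 0 0 0 0 0"

```text
time_s: 4.07
ee_pos: [0.4368, -0.2588, 0.1344]
orientation: [-0.07, 0.663, 0.741, -0.078]
contact_force: [0.8, 0.3, -2.7]
finger_gap: 0.0099
gripper_force: 58.7
```

```bash
python3 - <<'E'
from h import *
s,p,r=st(); print(p,s["contact_force"])
ims=[]
for n,(x0,y0) in(("top",(200,170)),("side",(270,170))):
    im=cams.camera(n)[:,:,::-1][y0:y0+190,x0:x0+190]; ims.append(cv2.resize(im,None,fx=2.1,fy=2.1,interpolation=2))
cv2.imwrite("pics/a2.png",np.hstack(ims))
E
```

```text
[ 0.4367607  -0.2587865   0.13440908] [ 0.83666013  0.30093738 -2.67114629]
```

View pics/a2.png

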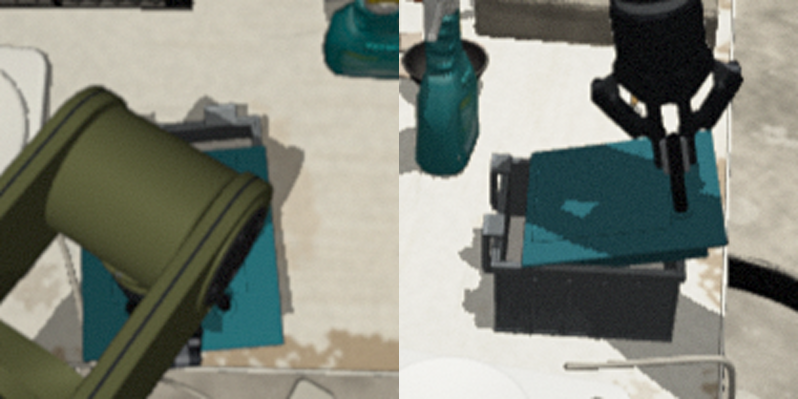

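The lid is tilted, and its back edge is clear of both keepers (hooks at about (500,165) and (493,225) in the side crop). Next I'll lift, level it and carry it right.

```bash
python3 - <<'E'
from h import *
s,p,r=st(); Q=Rdown(96.6)
P,q=plan([(p+[0,0,.1],r,4,0)],p,r)
plan([([.45,-.4335,.235],Q,8,0),([.45,-.4335,.07],Q,7,0)],P,q)
E
```

```text
-> n 4 mm/row 25.0 deg/row 0.0
[0.0, 0.0, 0.0, 0, -5, -24, 0]
[0.0, 0.0, 0.0, 0, -5, -25, 0]
[0.0, 0.0, 0.0, 0, -5, -24, 0]
[0.0, 0.0, 0.0, 0, -6, -25, 0]
end [ 0.4376 -0.2589  0.2349] [-0.111  0.994  0.   ]
-> n 8 mm/row 21.9 deg/row 1.5
[-0.026, -0.0, -0.0, -22, -1, 0, 0]
[-0.026, -0.0, -0.0, -22, -1, 0, 0]
[-0.026, -0.0, -0.0, -22, -1, 0, 0]
[-0.026, -0.0, -0.0, -21, -1, 1, 0]
[-0.026, -0.0, -0.0, -22, 0, 0, 0]
[-0.026, -0.0, -0.0, -22, -1, 0, 0]
[-0.026, -0.0, -0.0, -22, -1, 0, 0]
[-0.026, -0.0, -0.0, -22, -1, 0, 0]
-> n 7 mm/row 23.5 deg/row 0.1
[0.0, -0.0, -0.001, 0, 0, 24, 0]
[0.0, -0.0, -0.001, 0, 0, 23, 0]
[0.0, -0.0, -0.001, 0, 0, 24, 0]
[0.0, -0.0, -0.001, 0, 0, 23, 0]
[0.0, -0.0, -0.001, 0, 0, 24, 0]
[0.0, -0.0, -0.001, 0, 0, 23, 0]
[0.0, -0.0, -0.001, 0, 0, 24, 0]
end [ 0.45   -0.4336  0.0697] [-0.118  0.993  0.   ]
```

>>> arm_command --pt "0 0 0 0 -2 -10 0" --pt "0 0 0 0 -3 -15 0" --pt "0 0 0 0 -5 -24 0" --pt "0 0 0 0 -5 -25 0" --pt "0 0 0 0 -5 -20 0" --pt "0 0 0 0 -1 -4 0"

```text
time_s: 4.67
ee_pos: [0.4402, -0.2601, 0.2405]
orientation: [-0.065, 0.663, 0.742, -0.077]
contact_force: [0.7, -0.3, -0.6]
finger_gap: 0.0099
gripper_force: 58.8
```

>>> arm_command --pt "-0.026 0 0 -11 0 0 0" --pt "-0.026 0 0 -22 -1 0 0" --pt "-0.026 0 0 -22 -1 0 0" --pt "-0.026 0 0 -22 -1 0 0" --pt "-0.026 0 0 -22 0 0 0" --pt "-0.026 0 0 -22 -1 0 0" --pt "-0.026 0 0 -22 -1 0 0" --pt "-0.026 0 0 -22 -1 0 0" --pt "0 0 0 -10 0 0 0" --pt "0 0 0 0 0 0 0"

```text
time_s: 5.5
ee_pos: [0.4506, -0.4352, 0.2334]
orientation: [-0.001, 0.667, 0.745, -0.0]
contact_force: [0.3, -0.0, -0.7]
finger_gap: 0.0098
gripper_force: 58.7
```

```bash
python3 - <<'E'
from h import *
s,p,r=st(); print(s["time_s"],p,r.as_matrix().round(3).tolist(),s["contact_force"],s["wrist_torque"])
ims=[]
for n,(x0,y0,w) in(("top",(200,170,200)),("side",(270,130,200))):
    im=cams.camera(n)[:,:,::-1][y0:y0+200,x0:x0+200]; ims.append(cv2.resize(im,None,fx=2,fy=2,interpolation=2))
cv2.imwrite("pics/a3.png",np.hstack(ims))
print(cams.boxes_of("mug","top")[:1],cams.boxes_of("mug","side")[:1])
plan([([.45,-.4335,.1],Rdown(96.6),6,0)])
E
```

```text
5.5 [ 0.45060337 -0.43519362  0.23344274] [[-0.109, 0.994, -0.002], [0.994, 0.109, 0.002], [0.002, -0.002, -1.0]] [ 0.31633305 -0.01482481 -0.72206221] [-0.01287644  0.09298326 -0.00568184]
[{'extent': [266.4, 258.9, 307.7, 286.8], 'p': 0.78}] [{'extent': [343.8, 272.4, 372.2, 296.5], 'p': 0.86}]
-> n 6 mm/row 22.5 deg/row 0.0
[-0.0, -0.0, -0.0, 0, 0, 22, 0]
[-0.0, -0.0, -0.0, 0, -1, 23, 0]
[-0.0, -0.0, -0.0, -1, 0, 22, 0]
[-0.0, -0.0, -0.0, 0, 0, 23, 0]
[-0.0, -0.0, -0.0, 0, -1, 22, 0]
[-0.0, -0.0, -0.0, 0, 0, 23, 0]
end [ 0.4499 -0.4334  0.0999] [-0.113  0.994  0.001]
```

View pics/a3.png

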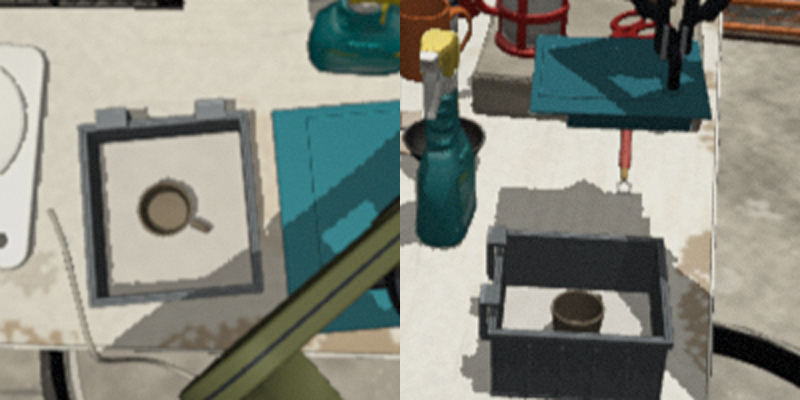

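The lid is held level over the clear desk at the right. In the top crop the mug's body is at about (165,209), and its handle points right and down to (210,229). Now I'll lower the lid.

>>> arm_command --pt "0 0 0 0 0 15 0" --pt "0 0 0 1 0 25 0" --pt "0 0 0 1 0 30 0" --pt "0 0 0 0 0 30 0" --pt "0 0 0 0 0 30 0" --pt "0 0 0 0 0 25 0" --pt "0 0 0 0 0 15 0" --pt "0 0 0 0 0 8 0" --pt "0 0 0 0 0 4 0" --pt "0 0 0 0 0 0 0"

```text
time_s: 6.53
ee_pos: [0.4516, -0.4306, 0.0528]
orientation: [-0.001, 0.666, 0.746, 0.0]
contact_force: [0.3, 0.1, -1.5]
finger_gap: 0.0096
gripper_force: 58.7
```

>>> arm_command --pt "0 0 0 0 0 2 0" --pt "0 0 0 0 0 2 0" --pt "0 0 0 0 0 2 0" --pt "0 0 0 0 0 1 0" --pt "0 0 0 0 0 1 0" --pt "0 0 0 0 0 1 0" --pt "0 0 0 0 0 0 0"

```text
time_s: 7.12
ee_pos: [0.4516, -0.4314, 0.0445]
orientation: [-0.0, 0.666, 0.746, 0.0]
contact_force: [0.2, -0.7, -1.4]
finger_gap: 0.0093
gripper_force: 58.7
```

>>> arm_command --pt "0 0 0 0 0 1 0" --pt "0 0 0 0 0 1 0" --pt "0 0 0 0 0 0 0"

```text
time_s: 7.37
ee_pos: [0.4516, -0.4316, 0.0427]
orientation: [0.0, 0.666, 0.746, -0.0]
contact_force: [0.1, 0.5, -1.4]
finger_gap: 0.0097
gripper_force: 58.8
```

>>> arm_command --pt "0 0 0 0 0 1 0" --pt "0 0 0 0 0 0 0"

```text
time_s: 7.53
ee_pos: [0.4517, -0.4317, 0.0424]
orientation: [0.0, 0.666, 0.746, -0.0]
contact_force: [-2.9, 1.6, 3.5]
finger_gap: 0.0101
gripper_force: 59.4
```

>>> arm_command --pt "0 0 0 0 0 1 0" --pt "0 0 0 0 0 0 0"

```text
time_s: 7.7
ee_pos: [0.4517, -0.4317, 0.0424]
orientation: [-0.0, 0.666, 0.746, -0.0]
contact_force: [-4.7, 3.7, 9.9]
finger_gap: 0.0102
gripper_force: 60.0
```

>>> arm_command --pt "0 0 0 0 0 -1 20" --pt "0 0 0 0 0 0 40" --pt "0 0 0 0 0 0 85" --pt "0 0 0 0 0 0 85" --pt "0 0 0 0 0 0 85" --pt "0 0 0 0 0 0 85" --pt "0 0 0 0 0 0 85"

```text
time_s: 8.28
ee_pos: [0.4516, -0.4314, 0.0414]
orientation: [-0.0, 0.666, 0.746, 0.0]
contact_force: [0.3, -0.3, -0.1]
finger_gap: 0.0849
gripper_force: 0.0
```

>>> arm_command --pt "0 0 0 0 0 -15 85" --pt "0 0 0 0 0 -25 85" --pt "0 0 0 0 0 -35 85" --pt "0 0 0 0 0 -35 85" --pt "0 0 0 0 0 -35 85" --pt "0 0 0 0 0 -20 85" --pt "0 0 0 0 0 0 85"

```text
time_s: 8.87
ee_pos: [0.4539, -0.4339, 0.2141]
orientation: [0.006, 0.666, 0.746, -0.001]
contact_force: [0.3, 0.7, 0.6]
finger_gap: 0.0852
gripper_force: 0.0
```

```bash
python3 - <<'E'
from h import *
s,p,r=st(); print(s["time_s"],p,s["joints"])
T=cams.camera("top")[:,:,::-1]; S=cams.camera("side")[:,:,::-1]
print([(b["extent"],b["p"]) for n in("top","side") for b in cams.boxes_of("mug",n)[:1]])
cv2.imwrite("pics/T4.png",T);cv2.imwrite("pics/S4.png",S)
a=cv2.resize(T[200:350,210:410],None,fx=3,fy=3,interpolation=2)[:,:400]; a=cv2.resize(T[215:345,230:360],(400,400),interpolation=2)
b=cv2.resize(S[150:350,290:490],(400,400),interpolation=2)
cv2.imwrite("pics/a4.png",np.hstack([a,b]))
E
```

```text
8.8667 [ 0.45388037 -0.43388255  0.21410153] [-8.48373351e-01  8.00708974e-02  1.72671008e+00  6.99643838e-05
  1.32309101e+00 -9.60399521e-01]
[([267.1, 261.6, 305.6, 286.9], 0.66), ([344.0, 273.8, 372.3, 297.1], 0.9)]
```

View pics/a4.png

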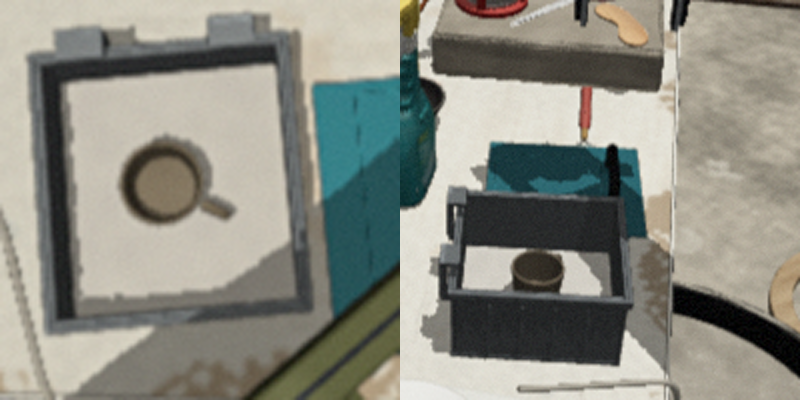

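```bash
python3 - <<'E'
from h import *
t=lambda p:np.array(p)/(400/130)+[230,215]-.35; sd=lambda p:(np.array(p)-[400,0])/2+[290,150]-.25
c=ray("top",t([(164,180)]),.060)[0]; print("mug c top",c, "ext",(ray("top",t([(120,180),(207,180),(164,138),(164,222)]),.06)*1e3).round(0)[:,:2].tolist())
print("side",(ray("side",sd([(538,268),(511,268),(565,268),(538,250),(538,286)]),.06)*1e3).round(0)[:,:2].tolist())
he=ray("top",t([(228,211)]),.040)[0]; d=he-c; print("handle end",he,np.linalg.norm(d[:2]),np.degrees(np.arctan2(d[1],d[0])))
# inner tub floor corners/rim outer corners
print("rim",(ray("top",t([(29,58),(296,33),(313,308),(47,332)]),.085)*1e3).round(0)[:,:2].tolist())
print("floor vis", (ray("top",t([(62,82),(274,66),(296,300),(76,318)]),.018)*1e3).round(0)[:,:2].tolist())
# side rim
print("rim side",(ray("side",sd([(447,292),(630,300),(622,197),(466,192)]),.085)*1e3).round(0)[:,:2].tolist())
# circle fit of pan (bright disc) again by ellipse edges in the top picture
E
```

```text
mug c top [ 0.51227561 -0.24103321  0.06      ] ext [[512.0, -214.0], [513.0, -267.0], [538.0, -240.0], [487.0, -242.0]]
side [[510.0, -231.0], [535.0, -226.0], [484.0, -236.0], [513.0, -258.0], [507.0, -205.0]]
handle end [ 0.49562771 -0.27968167  0.04      ] 0.042081545208480946 -113.3040518610726
rim [[581.0, -160.0], [600.0, -319.0], [438.0, -333.0], [420.0, -178.0]]
floor vis [[577.0, -169.0], [591.0, -306.0], [442.0, -323.0], [428.0, -185.0]]
rim side [[584.0, -153.0], [421.0, -175.0], [437.0, -327.0], [593.0, -305.0]]
```

```bash
python3 - <<'E'
from h import *
m=np.array([.511,-.237,0])
plan([(m+[0,0,.19],Rdown(67),7,85),(m+[0,0,.115],Rdown(67),3,85)])
E
```

```text
-> n 7 mm/row 29.0 deg/row 4.2
[-0.0, -0.0, 0.073, 27, 12, 2, 85]
[-0.0, -0.0, 0.073, 27, 9, 2, 85]
[-0.0, -0.0, 0.073, 28, 8, 2, 85]
[-0.0, -0.0, 0.073, 28, 6, 3, 85]
[-0.0, -0.0, 0.073, 29, 3, 2, 85]
[-0.0, -0.0, 0.073, 29, 1, 2, 85]
[-0.0, -0.0, 0.073, 29, 0, 2, 85]
-> n 3 mm/row 25.0 deg/row 0.1
[-0.001, -0.0, 0.001, 0, 0, 25, 85]
[-0.001, -0.0, 0.001, 0, 0, 25, 85]
[-0.001, -0.0, 0.001, 0, 0, 25, 85]
end [ 0.5113 -0.2368  0.115 ] [0.391 0.92  0.001]
```

>>> arm_command --pt "0 0 0.073 27 12 2 85" --pt "0 0 0.073 27 9 2 85" --pt "0 0 0.073 28 8 2 85" --pt "0 0 0.073 28 6 3 85" --pt "0 0 0.073 29 3 2 85" --pt "0 0 0.073 29 1 2 85" --pt "0 0 0.073 29 0 2 85" --pt "0 0 0 0 0 25 85" --pt "0 0 0 0 0 25 85" --pt "0 0 0 0 0 24 85" --pt "0 0 0 0 0 0 85"

```text
time_s: 9.98
ee_pos: [0.5075, -0.2347, 0.1095]
orientation: [-0.006, 0.833, 0.553, -0.003]
contact_force: [-0.9, 0.7, -0.8]
finger_gap: 0.0849
gripper_force: 0.0
```

```bash
python3 - <<'E'
from h import *
s,p,r=st(); print(s["time_s"],p,r.as_matrix()[:,0].round(3))
S=cams.camera("side")[:,:,::-1]; x0,y0=300,200
b=cv2.resize(S[y0:y0+150,x0:x0+150],(600,600),interpolation=2)
tips=np.array([p+r.apply([sx*.011,sy*.0427,-.013]) for sy in(-1,1) for sx in(-1,1)])
low=tips+[0,0,.027+.013-p[2]-.0]
for T,c in((tips,(0,0,255)),):
    for u in ((proj("side",T)+.5-[x0,y0])*4): cv2.circle(b,tuple(int(round(v)) for v in u),4,c,1)
cv2.imwrite("pics/a5.png",b)
plan([([.511,-.237,.026],Rdown(67),5,85)])
E
```

```text
9.9833 [ 0.50746479 -0.23470023  0.10951931] [0.388 0.922 0.002]
-> n 5 mm/row 17.3 deg/row 0.1
[-0.002, -0.0, 0.001, 0, 1, 17, 85]
[-0.002, -0.0, 0.001, 0, 0, 18, 85]
[-0.002, -0.0, 0.001, 0, 1, 17, 85]
[-0.002, -0.0, 0.001, 0, 0, 17, 85]
[-0.002, -0.0, 0.001, 0, 1, 17, 85]
end [ 0.5112 -0.2366  0.0264] [0.393 0.92  0.001]
```

View pics/a5.png

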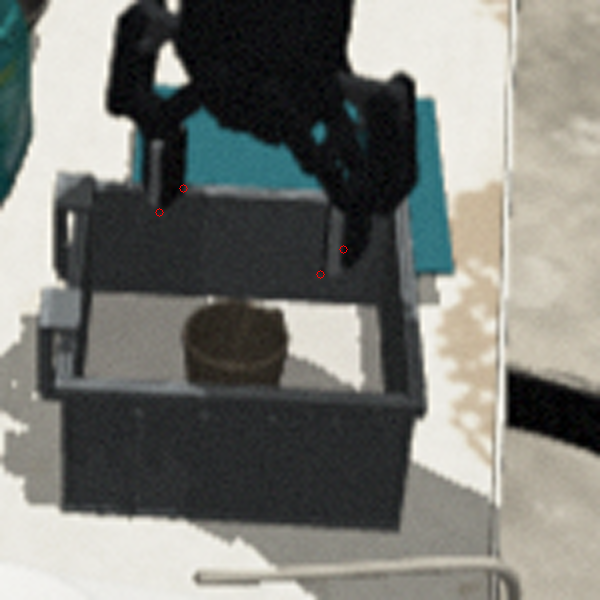

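The open fingers stand astride the mug, with tips near (165,208) and (345,270) and the mug rim centred near (235,340). The projected tips agree with the side picture, so the mug is at y of about -0.234. I'll descend in two steps.

>>> arm_command --pt "0 0 0 0 1 12 85" --pt "0 0 0 1 1 17 85" --pt "0 0 0 0 1 17 85" --pt "0 0 0 0 0 15 85" --pt "0 0 0 0 0 8 85" --pt "0 0 0 0 0 4 85" --pt "0 0 0 0 0 0 85"

```text
time_s: 10.62
ee_pos: [0.5151, -0.2381, 0.0443]
orientation: [-0.0, 0.833, 0.553, -0.0]
contact_force: [-0.6, 0.4, -0.1]
finger_gap: 0.0851
gripper_force: 0.0
```

>>> arm_command --pt "0 0 0 1 -1 6 85" --pt "0 0 0 1 -1 6 85" --pt "0 0 0 1 -1 4 85" --pt "0 0 0 0 0 2 85" --pt "0 0 0 0 0 0 85" --pt "0 0 0 0 0 0 70"

```text
time_s: 11.12
ee_pos: [0.5136, -0.234, 0.0266]
orientation: [-0.0, 0.833, 0.553, -0.0]
contact_force: [-0.3, -0.6, 0.8]
finger_gap: 0.0751
gripper_force: 0.0
```

>>> arm_command --pt "0 0 0 0 0 0 62" --pt "0 0 0 0 0 0 58" --pt "0 0 0 0 0 0 56" --pt "0 0 0 0 0 0 54" --pt "0 0 0 0 0 0 52" --pt "0 0 0 0 0 0 50" --pt "0 0 0 0 0 0 45" --pt "0 0 0 0 0 0 40" --pt "0 0 0 0 0 0 40" --pt "0 0 0 0 0 0 40"

```text
time_s: 11.95
ee_pos: [0.5135, -0.234, 0.0271]
orientation: [-0.0, 0.833, 0.553, -0.0]
contact_force: [-2.6, 0.8, 5.8]
finger_gap: 0.0492
gripper_force: 61.1
```

>>> arm_command --pt "0 0 0 0 0 -3 40" --pt "0 0 0 0 0 -8 40" --pt "0 0 0 0 0 -15 40" --pt "0 0 0 0 0 -20 40" --pt "0 0 0 0 0 -25 40" --pt "0 0 0 0 0 -25 40" --pt "0 0 0 0 0 -15 40" --pt "0 0 0 0 0 -6 40" --pt "0 0 0 0 0 0 40"

```text
time_s: 12.7
ee_pos: [0.5148, -0.2347, 0.1459]
orientation: [0.002, 0.833, 0.553, 0.001]
contact_force: [-0.0, -0.4, -1.6]
finger_gap: 0.0493
gripper_force: 62.3
```

```bash
python3 - <<'E'
from h import *
s,p,r=st(); print(p,s["contact_force"],s["finger_gap"])
plan([([.593,-.021,.14],Rdown(67),9,40)])
E
```

```text
[ 0.51476281 -0.23468723  0.14586004] [-0.02326687 -0.43327957 -1.61466302] 0.04929001850923128
-> n 9 mm/row 25.3 deg/row 0.0
[0.0, 0.0, 0.0, 25, -1, 1, 40]
[0.0, 0.0, 0.0, 26, -1, 0, 40]
[0.0, 0.0, 0.0, 25, -2, 1, 40]
[0.0, 0.0, 0.0, 25, -1, 1, 40]
[0.0, 0.0, 0.0, 25, -1, 0, 40]
[0.0, 0.0, 0.0, 26, -1, 1, 40]
[0.0, 0.0, 0.0, 25, -2, 0, 40]
[0.0, 0.0, 0.0, 25, -1, 1, 40]
[0.0, 0.0, 0.0, 25, -1, 1, 40]
end [ 0.5928 -0.0213  0.1397] [ 0.389  0.921 -0.   ]
```

>>> arm_command --pt "0 0 0 12 -1 0 40" --pt "0 0 0 20 -1 0 40" --pt "0 0 0 26 -1 1 40" --pt "0 0 0 28 -1 1 40" --pt "0 0 0 28 -2 0 40" --pt "0 0 0 28 -1 1 40" --pt "0 0 0 28 -1 0 40" --pt "0 0 0 28 -2 1 40" --pt "0 0 0 18 -1 0 40" --pt "0 0 0 9 0 0 40" --pt "0 0 0 2 0 0 40" --pt "0 0 0 0 0 0 40"

```text
time_s: 13.7
ee_pos: [0.591, -0.0201, 0.1382]
orientation: [-0.001, 0.833, 0.553, -0.001]
contact_force: [0.2, -0.5, -1.2]
finger_gap: 0.0495
gripper_force: 62.3
```

>>> arm_command --pt "0 0 0 0 0 10 40" --pt "0 0 0 0 0 17 40" --pt "0 0 0 0 0 20 40" --pt "0 0 0 0 0 17 40" --pt "0 0 0 0 0 10 40" --pt "0 0 0 0 0 4 40" --pt "0 0 0 0 0 0 40"

```text
time_s: 14.28
ee_pos: [0.5905, -0.0212, 0.0601]
orientation: [-0.001, 0.834, 0.552, -0.001]
contact_force: [-0.1, 0.1, -0.2]
finger_gap: 0.0493
gripper_force: 62.3
```

```bash
python3 - <<'E'
from h import *
s,p,r=st(); print(s["time_s"],p,s["contact_force"],r.as_matrix().round(3).tolist())
x0,y0=210,300
S=cams.camera("side")[:,:,::-1]; b=cv2.resize(S[y0:y0+150,x0:x0+200],(800,600),interpolation=2)
cv2.imwrite("pics/a6.png",b)
E
```

```text
14.2833 [ 0.59054187 -0.02121518  0.06005677] [-0.10980244  0.09828794 -0.15243208] [[0.39, 0.921, -0.003], [0.921, -0.39, 0.0], [-0.001, -0.003, -1.0]]
```

View pics/a6.png

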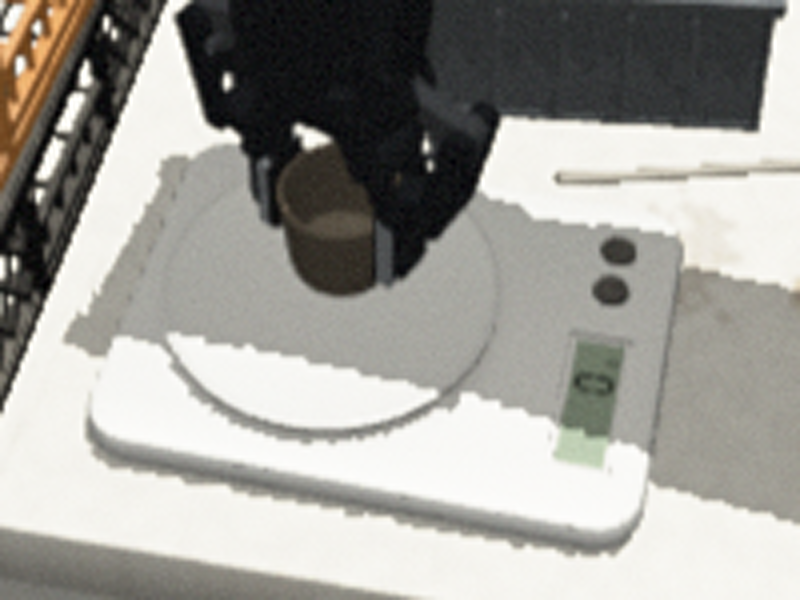

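```bash
python3 - <<'E'
from h import *
from scipy.optimize import least_squares
f=lambda p:(np.array(p,float))/4+[210,300]-.4
# circle fit of pan edge points at z=.036
E=ray("side",f([(162,280),(172,335),(200,375),(240,404),(300,427),(360,424),(420,403),(465,367),(490,325),(497,285),(490,235)]),.036)[:,:2]
s=least_squares(lambda q:np.hypot(*(E-q).T)-.0705,[.59,-.02]); print("pan side",s.x,np.abs(s.fun).max())
# mug rim points at z=.051+.042
M=ray("side",f([(277,190),(280,175),(290,160),(278,200),(283,215)]),.093)[:,:2]
s2=least_squares(lambda q:np.hypot(*(M-q).T)-.026,[.59,-.02]); print("mug rim",s2.x,np.abs(s2.fun).max())
print("mug bottom near edge", ray("side",f([(343,295)]),.051))
print("bottom at tool:",ray("side",f([(340,255)]),.051))
E
```

```text
pan side [ 0.59314111 -0.02169102] 0.0019690290400111443
mug rim [ 0.58763505 -0.02114755] 0.00045669775497854045
mug bottom near edge [[ 0.58385668 -0.00318657  0.051     ]]
bottom at tool: [[ 0.58954245 -0.02314874  0.051     ]]
```

The mug hangs upright over the pan, and measures about 4 mm short of the pan centre in x. I'll shift by that much and lower.

>>> arm_command --pt "0 0 0 1 2 3 40" --pt "0 0 0 1 1 3 40" --pt "0 0 0 0 0 2 40" --pt "0 0 0 0 0 2 40" --pt "0 0 0 0 0 1 40" --pt "0 0 0 0 0 0 40"

```text
time_s: 14.83
ee_pos: [0.595, -0.0198, 0.0504]
orientation: [-0.0, 0.833, 0.553, -0.0]
contact_force: [-0.2, -0.6, -2.1]
finger_gap: 0.0496
gripper_force: 62.3
```

>>> arm_command --pt "0 0 0 0 0 1 40" --pt "0 0 0 0 0 1 40" --pt "0 0 0 0 0 1 40" --pt "0 0 0 0 0 1 40" --pt "0 0 0 0 0 0 40"

```text
time_s: 15.25
ee_pos: [0.595, -0.0199, 0.0463]
orientation: [-0.0, 0.833, 0.553, -0.0]
contact_force: [0.2, -0.2, -1.4]
finger_gap: 0.0495
gripper_force: 62.3
```

>>> arm_command --pt "0 0 0 0 0 1 40" --pt "0 0 0 0 0 0 40"

```text
time_s: 15.42
ee_pos: [0.5951, -0.0199, 0.0454]
orientation: [-0.0, 0.833, 0.553, -0.0]
contact_force: [-0.7, 0.9, -1.2]
finger_gap: 0.0493
gripper_force: 62.3
```

>>> arm_command --pt "0 0 0 0 0 1 40" --pt "0 0 0 0 0 0 40"

```text
time_s: 15.58
ee_pos: [0.5954, -0.02, 0.0447]
orientation: [0.0, 0.833, 0.553, 0.0]
contact_force: [0.6, -0.8, -0.5]
finger_gap: 0.0493
gripper_force: 62.3
```

>>> arm_command --pt "0 0 0 0 0 1 40" --pt "0 0 0 0 0 0 40"

```text
time_s: 15.75
ee_pos: [0.5954, -0.02, 0.0447]
orientation: [-0.0, 0.833, 0.553, -0.0]
contact_force: [-2.9, 0.5, 5.0]
finger_gap: 0.0495
gripper_force: 62.7
```

>>> arm_command --pt "0 0 0 0 0 0 52" --pt "0 0 0 0 0 0 56" --pt "0 0 0 0 0 0 62" --pt "0 0 0 0 0 0 75" --pt "0 0 0 0 0 0 85" --pt "0 0 0 0 0 0 85" --pt "0 0 0 0 0 0 85" --pt "0 0 0 0 0 0 85"

```text
time_s: 16.42
ee_pos: [0.5952, -0.0199, 0.0436]
orientation: [-0.0, 0.833, 0.553, -0.0]
contact_force: [-0.5, -0.2, -1.2]
finger_gap: 0.0847
gripper_force: 0.0
```

>>> arm_command --pt "0 0 0 0 0 -8 85" --pt "0 0 0 0 0 -15 85" --pt "0 0 0 0 0 -25 85" --pt "0 0 0 0 0 -35 85" --pt "0 0 0 0 0 -35 85" --pt "0 0 0 0 0 -25 85" --pt "0 0 0 0 0 -10 85"

```text
time_s: 17.0
ee_pos: [0.5976, -0.0202, 0.2029]
orientation: [0.003, 0.833, 0.553, 0.003]
contact_force: [0.4, -0.4, -0.5]
finger_gap: 0.0848
gripper_force: 0.0
```

>>> arm_command --pt "0 0 0 -12 -8 0 85" --pt "0 0 0 -25 -15 0 85" --pt "0 0 0 -28 -15 0 85" --pt "0 0 0 -28 -15 0 85" --pt "0 0 0 -28 -15 0 85" --pt "0 0 0 -28 -15 0 85" --pt "0 0 0 -28 -15 0 85" --pt "0 0 0 -15 -8 0 85" --pt "0 0 0 0 0 0 85"

```text
time_s: 17.75
ee_pos: [0.4205, -0.1569, 0.1956]
orientation: [-0.0, 0.834, 0.552, -0.001]
contact_force: [0.2, 0.3, -0.6]
finger_gap: 0.0854
gripper_force: 0.0
```

```bash
python3 - <<'E'
from h import *
s,p,r=st(); print(s["time_s"],p,s["contact_force"])
T=cams.camera("top")[:,:,::-1]; S=cams.camera("side")[:,:,::-1]
cv2.imwrite("pics/a7.png",np.hstack([cv2.resize(T[130:380,110:510],(480,300),interpolation=2),cv2.resize(S[300:450,210:370],(320,300),interpolation=2)]))
print([(b["extent"],b["p"]) for n in("top","side") for b in cams.boxes_of("mug",n)[:1]])
E
```

```text
17.75 [ 0.42053252 -0.15688197  0.19560892] [ 0.15251952  0.25632971 -0.55283266]
[([155.5, 216.5, 193.8, 239.7], 0.95), ([271.9, 338.9, 308.9, 381.1], 0.68)]
```

View pics/a7.png

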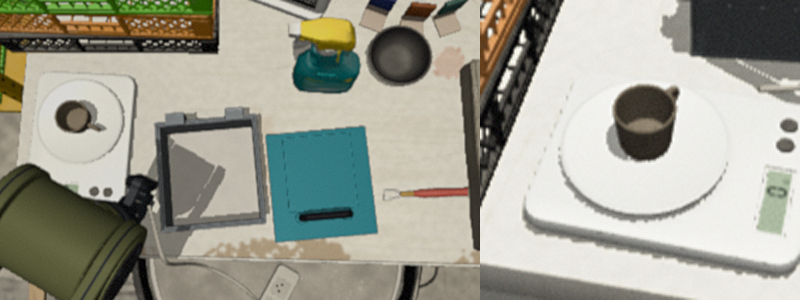

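The lid lies flat with its handle up between the tub and the loop tool, and the mug stands upright on the pan. I'll check its centring in numbers before handing in.

```bash
python3 - <<'E'
from h import *
T=cams.camera("top")
t=T.astype(int); m=((t.max(2)<140)&(t[...,0]-t[...,2]>8)).astype(np.uint8); m[:200]=0;m[250:]=0;m[:,:140]=0;m[:,205:]=0
m=cv2.morphologyEx(m,cv2.MORPH_OPEN,np.ones((7,7),np.uint8)); c=max(cv2.findContours(m,0,2)[0],key=cv2.contourArea)
(u,v),rad=cv2.minEnclosingCircle(c); print("mug px",u,v,rad,cv2.boundingRect(c))
for n,d in(("hull",(u,v)),("box",(155.5+14.5,216.5+14))): print(n,ray("top",[d],.078)[0].round(4))
print("ideal px",proj("top",[[.593,-.028,.078]]))
f=lambda p:(np.array(p,float)-[480,0])/2+[210,300]-.25
R1=ray("side",f([(613,110),(677,110)]),.078); print("side rim L/R",R1.round(3), "mid", R1.mean(0).round(4))
print("side rim top/bot",ray("side",f([(645,85),(645,130)]),.078).round(3))
E
```

```text
mug px 170.39271545410156 227.06072998046875 14.650686264038086 (157, 214, 27, 26)
hull [ 0.5917 -0.0291  0.078 ]
box [ 0.5852 -0.0289  0.078 ]
ideal px [[169.85472657 226.38844485]]
side rim L/R [[ 0.617 -0.012  0.078]
 [ 0.566 -0.022  0.078]] mid [ 0.5916 -0.0171  0.078 ]
side rim top/bot [[ 0.598 -0.043  0.078]
 [ 0.587  0.003  0.078]]
```

The mug is within about 2 mm of the pan centre.

```bash
python3 -c "
from station import robot
print(robot.hand_in())"
```

```text
the job is handed in; nothing more can be done
None
```

The job is handed in: the lid lies flat on the desk to the right of the tub, handle up, and the mug stands upright within about 2 mm of the scale pan's centre, after about 18 s of robot time.

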